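# Open the ratchet stop of the spice rack

### The arm

A 6-joint arm with a two-finger parallel gripper is mounted at the origin on a cart in front of the work surface, level with it; the furniture and walls round the work are solid. World frame = base frame: x ahead of the robot, y to its left, z up, the work surface at z = 0. Lengths are in m, angles in rad, forces in N, time in s.
With the tool pointing down it reaches from about 0.35 to 0.95 m from the base axis. Payload 17.4 kg.
Tool frame: the origin (TCP) lies between the finger pads; the fingertips stand 25 mm ahead of it and the grasp point (between the pads) lies 6 mm ahead of it; z points along the fingers, y is the direction in which the jaws open and shut (so a half turn about z gives the same grasp; the last joint's range is limited). The gripper opens to 93 mm and grips with 3 to 60 N. Pads are 15 mm wide; open, the fingers measure 128 mm over their backs; the gripper's body (75 mm by 188 mm) begins 65 mm behind the grasp point.
Start: joints at [-1.204, 0.116, 1.442, -0, 1.584, -0.038], TCP at [0.266, -0.62, 0.244] pointing down, gripper open.
Joint ranges: [-2.83, 2.83], [-0.83, 2.19], [0.07, 2.5], [-1.14, 4.28], [0.01, 3], [-2.97, 2.97]. Speed limits (rad/s): [1.89, 1.89, 2.22, 3.14, 3.14, 3.14].

### API

Orientations are given as a unit quaternion [w, x, y, z].
In Python, from bench import * gives the robot as it stands.
- The arm moves only by the tool drive_tool, never from a script. Its argument "rows" is a list of rows, each a list of 7 numbers: the shift along the tool's x, y, z in mm, then the turn, a rotation vector about the tool's x, y, z in degrees, then the gripper's target within -1 to 1 (fully open at 1, half-way at 0, shut at -1). In form: [[x, y, z, ax, ay, az, fingers], ...]. A call has 1 to 12 rows; each row is the pose to reach, as a shift and turn from the pose commanded when the call began, along the tool's axes at that moment; what a row does not reach only later rows make up. A row lasts 1/12 s, in which the tool goes at most 41.7 mm and 7.16 degrees, less where a joint would pass 70% of its speed; a pose out of reach is approached as far as the arm can. A call with a gripper value outside its range is refused whole. The fingers move at their own pace and stop on an object; "squeeze" is the grip in N (left out, the last holds). Time passes only in rows, so rows that repeat a pose let the fingers close. It gives the time, the measured TCP pose, the force and the opening at its end, in the units of the state.
- state(): the state, without advancing time (a new reading comes with each control period).
- get_image(name): name is "scene" or "side" or "wrist"; returns the picture (480x640x3 uint8, red, green, blue); there is no depth.
- camera_params(name): a dict with "intrinsics" (3x3 intrinsics, pixels), "cam_to_world" (4x4, takes a point from camera to world coordinates); the wrist camera has in their place "mount" (4x4, takes a point from camera to tool coordinates, whose origin is the TCP and whose axes are the flange's). Camera axes: x right, y up, looking along -z (the intrinsics and any distortion apply to the point x, -y, -z); pixel columns grow to the right and rows downward; lengths in m; the calibration is good to about 2 mm. A picture is of the moment at which its call begins: read the wrist's pose just before it. camera_params takes no time and is no camera call.
- close_job(): hands the job in, once; it reports no verdict.
The state is a dict: "clock": time; "joints": joint angles; "dq": joint speeds; "joint_efforts": joint torques, N m; "eef_pos": TCP position; "orientation": TCP orientation; "contact_force": force on the tool from outside, world axes, zero at the start; "wrist_torque": the same for the moment, N m; "width": finger opening in m.
Only numpy, scipy, OpenCV 4.12 (cv2) and the standard library are available. Lean on these libraries where they do the work, as an engineer would, in place of code of your own. Each camera call takes 0.05 s, during which the arm holds its last target.

### The job

Open up the spice rack: with the closed fingertips press down the orange release pad on the sliding stop and, keeping it pressed, push the stop along its toothed bar away from the spice jars until it is fully back at the end post; then let go and move clear. Only press and push: do not pick up, knock over or shift the jars or anything else on the worktop.

Things in the scene. Friction and masses are not known exactly. Their poses are not given: they have to be found in the camera images.
- rack: Low spice rack fixed to the worktop, turned up to 0.35 rad: light wooden board 134 mm deep (x), 410 mm long (y), 14 mm thick; at its -y end an end plate 86 mm high with three spice jars next to it. Origin: underside of the board, half-way along. Its y axis runs along the toothed bar from the jars to the free end; z is up.
- stop (a joint): Travel of the sliding stop along the rack's +y (m): 0 = nearest the jars, 0.140 = fully back at the end post. It starts between about 0.005 and 0.055. The ratchet blocks movement to + unless the release is held down; then about 2 N (plus a little for speed) moves it, and it stays where it is left.
- release (a joint): How far the orange release pad is pressed (m): 0 = up, 0.008 = fully down. Its spring pushes up with 3 N at the top, 7 N fully down. The pawl clears the teeth from about 0.0045; half down it locks. Let go, the pad springs up and may creep the stop on to + by less than 8 mm.
- release_pad (a point): Centre of the top of the orange release pad, 40 (rack x) by 42 mm (rack y), 66 mm above the worktop when up, 58 when down. It rides on the stop. The well above it is open to rack +x and -x; 26 mm to -y (jar side) stands the stop's steel plate, 80 mm high, 24 mm to +y a black shoulder, 90 mm high.
- stop_shoulder (a point): Point on the black shoulder of the stop, on its face that looks to the pad (rack -y), 80 mm above the worktop, in line with the middle of the pad. The shoulder is 46 mm wide (rack x), 8 mm thick. Pushing this face to rack +y, with the pad held down, opens the stop.
- bar_end (a point): Top of the bar where it meets the wooden end post (58 mm high, 18 mm thick in y), 44 mm above the worktop, at rack x = 40, y = 168 mm. The steel bar, 10 x 10 mm with 8 mm ratchet teeth under it, runs along rack y from the end plate to this post.
- spice_jar_1: Loose glass spice jar with wooden stopper and red spice, 41 mm diameter, 96 mm high, standing on the board of the rack (14 mm up) between the end plate and the stop; the jars' tops stand 110 mm above the worktop. Origin: centre of its underside, z up. To be left alone.
- spice_jar_2: As spice_jar_1, green spice.
- spice_jar_3: As spice_jar_1, yellow spice.
- avocado_1: Loose avocado, 101 x 68 x 68 mm, lying on the worktop left of the rack. To be left alone.
- lemon_1: Loose lemon, 77 x 51 x 52 mm, lying on the worktop right of the rack. To be left alone.
- mill_1: Loose dark wooden pepper mill, 58 mm diameter, 170 mm high, standing right of the rack. To be left alone.
Mind the look-alikes: they are no part of the job. What is shaped like the spice_jar_3 but blue is not meant.

How it is judged:
On the way, in this order (a step that is already met when the one before it is completed fails the run):
1. the release pad is pressed down with the fingers, the stop still near where it was (value of joint release above 0.005 m and contact force between the fingers and release above 1 N and value of joint stop below 0.08 m), for 0.05 s.
2. the stop is pushed fully back to the end post (value of joint stop above 0.133 m), for 0.1 s.
At the end, for the whole second after the job is handed in: The stop rests within 8 mm of its full travel of 140 mm, at the end post; the release pad has sprung up again (less than 4.5 mm down); the three jars stand upright (within 0.15 rad) (value of joint stop above 0.132 m and value of joint release below 0.0045 m and velocity of joint stop below 0.005 m/s and angle between each of spice_jar_1, spice_jar_2, spice_jar_3's own z axis and vertical below 0.15 rad); the robot touches nothing.
It fails at once if a spice jar is lifted, knocked over or shifted by more than 30 mm (distance of any of spice_jar_1, spice_jar_2, spice_jar_3 from where it was at the start of the episode above 0.03 m or angle between any of spice_jar_1, spice_jar_2, spice_jar_3's own z axis and vertical above 0.4 rad or height (world z) of any of spice_jar_1, spice_jar_2, spice_jar_3 above 0.024 m).
It fails at once if the avocado, lemon or pepper mill is shifted by more than 30 mm, lifted, or the mill tipped (distance of any of avocado_1, lemon_1, mill_1 from where it was at the start of the episode above 0.03 m or angle between mill_1's own z axis and vertical above 0.4 rad).
It also fails if it takes over 35 s, if anything falls off the work surface, if the arm or the gripper's body presses on something with over 40 N, if the wrist force passes 120 N, or if a joint passes its speed limit or range.

## Working session

There is one attempt and no reset: what is moved stays moved. The work goes in short steps, Python scripts to look and compute and a tool call to move; the robot and the scene stay as the last step left them, time stands still between calls to the robot, and variables do not carry over. Pictures are saved under pics/ and viewed, and the job is handed in when it is done.

Besides the shell and the picture viewer there is one more tool, called as name(argument=value, ...), one argument or row to a line, values as JSON. drive_tool: Moves the arm, as the interface text tells. Its arguments: {"type":"object","properties":{"rows":{"type":"array","items":{"type":"array","items":{"type":"number"}}},"squeeze":{"type":"number"}},"required":["rows"]}

```bash
mkdir -p pics; ls
python3 - <<'E'
from bench import *
import cv2,numpy as np
print(state())
for n in ["scene","side","wrist"]:
    cv2.imwrite(f"pics/{n}0.png",get_image(n)[:,:,::-1]); p=camera_params(n)
    for k,v in p.items(): print(n,k,np.round(v,4).tolist() if not isinstance(v,str) else v)
E
```

```text
pics
{'clock': 0.0, 'joints': array([-1.20380631e+00,  1.16457699e-01,  1.44227376e+00, -3.07769013e-05,
        1.58399089e+00, -3.77838294e-02]), 'dq': array([-1.69115646e-03,  7.50369252e-04,  1.61315421e-03, -6.23610997e-04,
       -1.00401964e-03, -9.27374881e-05]), 'joint_efforts': array([ 2.57934107e-04, -7.21269751e+01, -6.22603083e+01,  7.79842841e-02,
        2.38578703e-02, -7.50685717e-05]), 'eef_pos': array([ 0.26575166, -0.62028861,  0.24291896]), 'orientation': array([-5.54692638e-04,  9.79589460e-01,  2.01007885e-01, -1.07735819e-04]), 'contact_force': array([ 0.16463408, -0.65870713,  0.42688588]), 'wrist_torque': array([ 0.00274403, -0.03631773,  0.01474638]), 'width': 0.09276200939555578}
scene intrinsics [[605.1301, 0.0, 317.8966], [0.0, 605.1301, 232.3869], [0.0, 0.0, 1.0]]
scene cam_to_world [[0.5524, 0.5365, -0.638, -0.7133], [-0.8334, 0.3727, -0.4081, -0.7374], [0.0189, 0.7571, 0.653, 1.2445], [0.0, 0.0, 0.0, 1.0]]
side intrinsics [[615.9281, 0.0, 313.6043], [0.0, 615.9281, 245.7258], [0.0, 0.0, 1.0]]
side cam_to_world [[0.9921, 0.093, -0.0841, 0.2676], [-0.1254, 0.7312, -0.6706, -1.295], [-0.0009, 0.6758, 0.7371, 1.4808], [0.0, 0.0, 0.0, 1.0]]
wrist intrinsics [[422.6128, 0.0, 319.9273], [0.0, 422.6128, 234.4882], [0.0, 0.0, 1.0]]
wrist mount [[-0.0007, 0.9668, 0.2555, 0.0698], [1.0, 0.0004, 0.0014, 0.0001], [0.0013, 0.2555, -0.9668, -0.141], [0.0, 0.0, 0.0, 1.0]]
```

View pics/scene0.png

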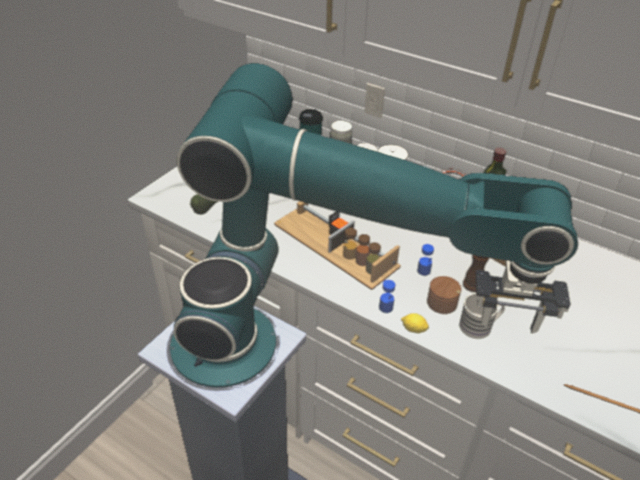

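View pics/side0.png

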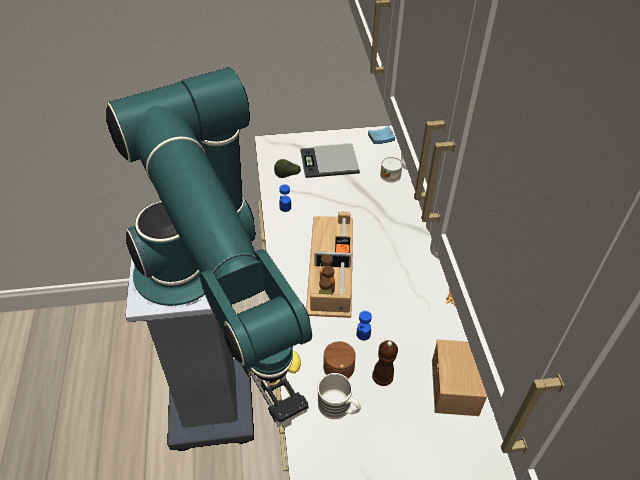

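View pics/wrist0.png

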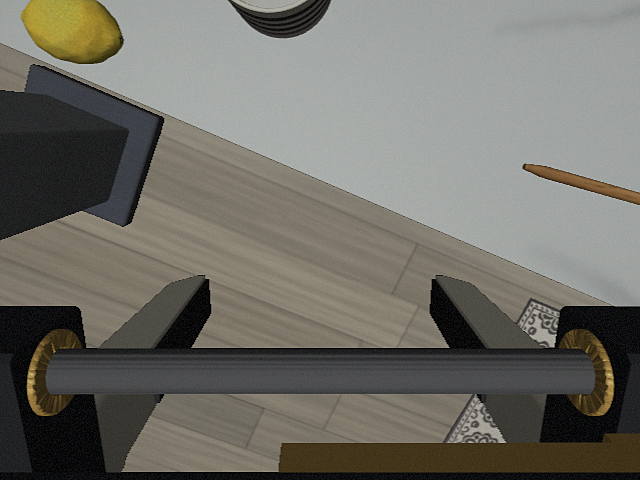

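The scene view has the orange pad near (340,226) and the side view has it near (343,247). The jars sit on the robot's right of it. I'll measure it by colour.

```bash
cat > h.py <<'E'
import numpy as np,cv2
from bench import *
def ray(n,u,v):
    p=camera_params(n);K=np.array(p["intrinsics"]);T=np.array(p["cam_to_world"])
    d=np.array([(u-K[0,2])/K[0,0],-(v-K[1,2])/K[1,1],-1.]);d=T[:3,:3]@d
    return T[:3,3],d/np.linalg.norm(d)
def plane(n,u,v,z):
    o,d=ray(n,u,v);return o+d*(z-o[2])/d[2]
def tri(a,b):
    (o1,d1),(o2,d2)=a,b
    s=np.linalg.lstsq(np.c_[d1,-d2],o2-o1,rcond=None)[0]
    p,q=o1+s[0]*d1,o2+s[1]*d2
    return (p+q)/2,np.linalg.norm(p-q)
E
python3 - <<'E'
from h import *
for n,(x0,x1,y0,y1) in {"scene":(260,420,180,300),"side":(290,370,195,325)}.items():
    im=cv2.imread(f"pics/{n}0.png");h=cv2.cvtColor(im,cv2.COLOR_BGR2HSV)
    m=cv2.inRange(h,(3,190,150),(14,255,255));m2=np.zeros_like(m);m2[y0:y1,x0:x1]=m[y0:y1,x0:x1]
    k,l,s,c=cv2.connectedComponentsWithStats(m2)
    for i in range(1,k):
        if s[i,4]>8: print(n,s[i],c[i],plane(n,*c[i],.066))
    f=5 if n=="scene" else 4.6
    cv2.imwrite(f"pics/{n}0z.png",cv2.resize(im[y0:y1,x0:x1],None,fx=f,fy=f,interpolation=cv2.INTER_CUBIC))
E
```

```text
scene [333 219  13   9  69] [338.52173913 222.66666667] [ 0.51178864 -0.02742183  0.066     ]
side [336 244  13   8  44] [342.45454545 246.18181818] [ 0.51790031 -0.0210693   0.066     ]
```

View pics/scene0z.png

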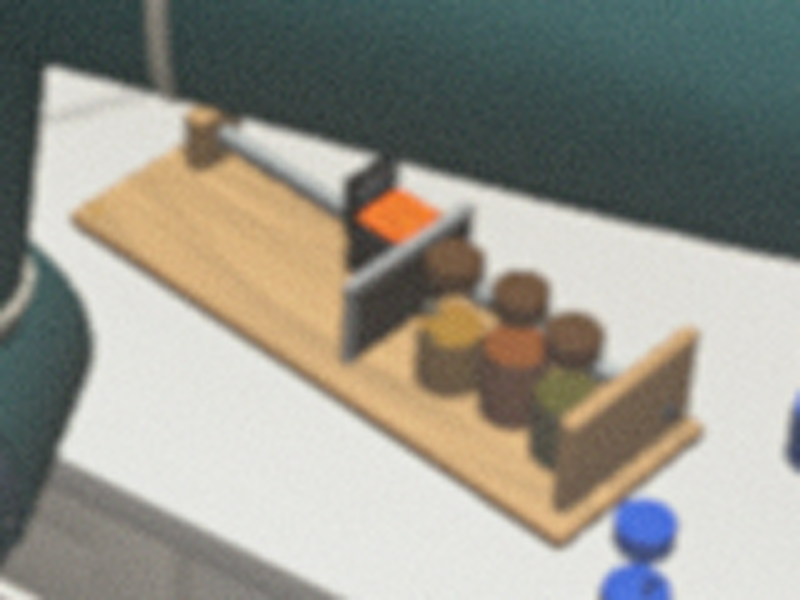

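View pics/side0z.png

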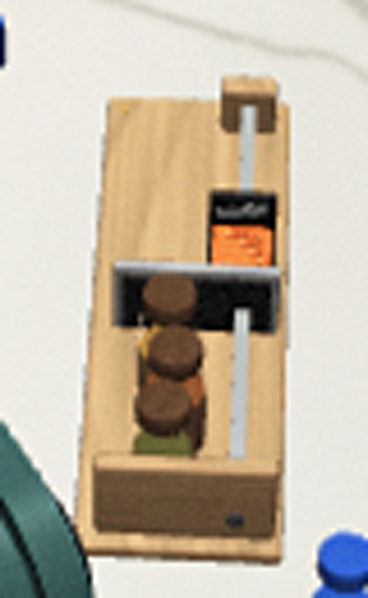

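Run:
```python
from h import *
S=lambda x,y:(260+x/5,180+y/5)
D=lambda x,y:(290+x/4.6,195+y/4.6)
sc=dict(FL=S(75,215),NL=S(560,542),NR=S(702,428)); sd=dict(FL=D(107,100),FR=D(290,103),NL=D(80,553),NR=D(280,558))
P={}
for k,v in sc.items(): P['s'+k]=plane("scene",*v,.012);print('scene',k,P['s'+k][:2].round(4))
for k,v in sd.items(): P['d'+k]=plane("side",*v,.012);print('side',k,P['d'+k][:2].round(4))
for a,b in(('sNL','sFL'),('dNL','dFL'),('dNR','dFR')):
    d=P[b]-P[a];print(a,b,np.linalg.norm(d),'yaw',np.arctan2(-d[0],d[1]))
for a,b in(('sNL','sNR'),('dNL','dNR'),('dFL','dFR')):
    d=P[b]-P[a];print(a,b,np.linalg.norm(d),'yaw',np.arctan2(d[1],d[0]))
# bar end & plate corners tri
print(tri(ray("scene",*S(225,130)),ray("side",*D(247,108))))
# pad far corners (meets shoulder): scene left corner, top ; side
s=state();w=s['orientation'];print(w)
```

```text
scene FL [0.4514 0.1697]
scene NL [ 0.3763 -0.2264]
scene NR [ 0.5048 -0.2494]
side FL [0.4507 0.1734]
side FR [0.5836 0.1533]
side NL [ 0.3824 -0.2307]
side NR [ 0.5082 -0.2506]
sNL sFL 0.40321211226542847 yaw -0.18712322310600954
dNL dFL 0.4097679825185467 yaw -0.16736510723568374
dNR dFR 0.4108708136737452 yaw -0.18445136567439016
sNL sNR 0.13052471170695681 yaw -0.17661124168390227
dNL dNR 0.12737667173871797 yaw -0.15712608126470612
dFL dFR 0.13441039160118448 yaw -0.149902414955166
(array([0.54494905, 0.11938449, 0.04389307]), np.float64(0.001997384778112668))
[-3.91601290e-04  9.79588336e-01  2.01013765e-01 -6.75011273e-05]
```

Board size (about 410 x 134) and bar end height (44 mm) both match the given values. Yaw is about -0.175 and the pad is near (0.52, -0.02). I'm moving above it with the fingers still open, so the wrist camera can look.

drive_tool(
  rows=[
    [20,-19,-1,0,0,-2.5,1],
    [50,-48,-1,0,0,-6,1],
    [80,-77,-2,0,0,-10,1],
    [110,-105,-2,0,0,-13.5,1],
    [140,-134,-2,0,0,-17,1],
    [170,-163,-3,0,0,-21,1],
    [200,-192,-3,0,0,-24.5,1],
    [230,-220,-4,0,0,-28,1],
    [260,-249,-4,0,0,-32,1],
    [290,-278,-5,0,0,-35.5,1],
    [320,-306,-5,0,0,-39,1],
    [350,-335,-5,0,0,-43,1],
  ],
)

```text
clock: 1.15
eef_pos: [0.4558, -0.1728, 0.2488]
orientation: [0.0, 0.837, 0.547, 0.0]
contact_force: [0.3, 0.1, -0.2]
width: 0.0929
```

```bash
cat >> h.py <<'E'
from scipy.spatial.transform import Rotation as Rn
def toolR(s): q=s['orientation'];return Rn.from_quat([q[1],q[2],q[3],q[0]])
yaw=-0.175
def togo(target,yaw=yaw):
    s=state();R=toolR(s)
    ry=np.array([-np.sin(yaw),np.cos(yaw),0]);rx=np.array([np.cos(yaw),np.sin(yaw),0])
    G=Rn.from_matrix(np.c_[ry,rx,[0,0,-1]])
    print('t',s['clock'],'pos',s['eef_pos'].round(4),'shift mm',(1000*R.inv().apply(np.array(target)-s['eef_pos'])).round(1),'turn',np.degrees((R.inv()*G).as_rotvec()).round(2),'q',s['joints'].round(2),'F',s['contact_force'].round(1))
E
python3 -c "
from h import *
togo([.519,-.025,.25])"
```

```text
t 1.15 pos [ 0.4558 -0.1728  0.2488] shift mm [160.7  -1.4  -1.2] turn [  0.03   0.   -13.63] q [-0.41 -0.3   1.82 -0.    1.62 -0.  ] F [ 0.3  0.1 -0.2]
```

drive_tool(
  rows=[
    [30,0,0,0,0,-3,1],
    [65,0,0,0,0,-6,1],
    [100,-1,0,0,0,-10,1],
    [135,-1,0,0,0,-12,1],
    [155,-1,-1,0,0,-13.6,1],
    [161,-1,-1,0,0,-13.6,1],
    [161,-1,-1,0,0,-13.6,1],
  ],
)

```text
clock: 1.73
eef_pos: [0.5199, -0.026, 0.2493]
orientation: [-0.0, 0.767, 0.642, -0.0]
contact_force: [0.0, -0.2, -0.9]
width: 0.0929
```

Run:
```python
from h import *
togo([.519,-.025,.25])
s=state();im=get_image("wrist")[:,:,::-1].copy();cv2.imwrite("pics/w1.png",im)
sd=get_image("side")[:,:,::-1];cv2.imwrite("pics/side1.png",sd)
np.savez("w1.npz",p=s['eef_pos'],q=s['orientation'])
```

```text
t 1.7333 pos [ 0.5199 -0.026   0.2493] shift mm [ 0.8 -1.  -0.7] turn [-0.04  0.   -0.1 ] q [-0.1  -0.23  1.76  0.    1.61  0.08] F [ 0.  -0.2 -0.9]
```

View pics/w1.png

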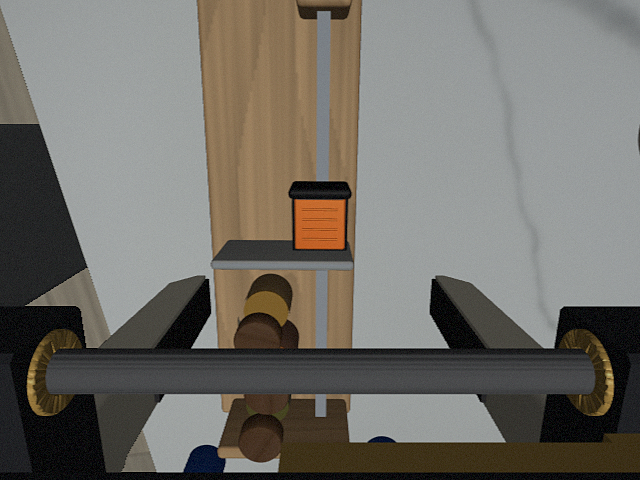

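The wrist view shows the whole pad at about (320,223), the plate edge at row 265, the shoulder at row 190, and the bar close to vertical. I'll cast the pad mask onto z=0.066.

```bash
cat >> h.py <<'E'
def wray(u,v,p,q):
    c=camera_params("wrist");K=np.array(c["intrinsics"]);M=np.array(c["mount"])
    R=Rn.from_quat([q[1],q[2],q[3],q[0]]).as_matrix()
    d=R@M[:3,:3]@np.array([(u-K[0,2])/K[0,0],-(v-K[1,2])/K[1,1],-1.])
    return R@M[:3,3]+p,d
def wpl(u,v,p,q,z):
    o,d=wray(u,v,p,q);return o+d*(z-o[2])/d[2]
E
python3 - <<'E'
from h import *
a=np.load("w1.npz");p,q=a['p'],a['q']
im=cv2.imread("pics/w1.png");h=cv2.cvtColor(im,cv2.COLOR_BGR2HSV)
m=cv2.inRange(h,(3,180,120),(14,255,255));k,l,s,c=cv2.connectedComponentsWithStats(m)
i=1+s[1:,4].argmax();x,y,w,hh=s[i,:4];print(s[i],c[i])
ry=np.array([-np.sin(yaw),np.cos(yaw),0]);rx=np.array([np.cos(yaw),np.sin(yaw),0])
for n,u,v in(('c',*c[i]),('top',x+w/2,y),('bot',x+w/2,y+hh),('L',x,y+hh/2),('R',x+w,y+hh/2)):
    P=wpl(u,v,p,q,.066);print(n,P.round(4),'rackx',1000*P@rx,'racky',1000*P@ry)
for n,u,v,z in(('barTop',323,14,.044),('barBot',321,415,.044),('plate top',282,265,.08),('shoulder front top',320,197,.09)):
    P=wpl(u,v,p,q,z);print(n,P.round(4),'rackx',1000*P@rx,'racky',1000*P@ry)
A=wpl(323,14,p,q,.044)-wpl(321,415,p,q,.044);print('yaw',np.arctan2(-A[0],A[1]))
E
```

```text
[ 295  199   50   50 2444] [319.4398527  223.93166939]
c [ 0.5173 -0.0323  0.066 ] rackx 514.9970104571872 racky 58.28855743468518
top [ 0.5212 -0.0128  0.066 ] rackx 515.485282927818 racky 78.17537109020313
bot [ 0.5141 -0.0526  0.066 ] rackx 515.3903416776667 racky 37.662808641945716
L [ 0.4983 -0.0289  0.066 ] rackx 495.7238532010767 racky 58.27208764311913
R [ 0.5371 -0.0359  0.066 ] rackx 535.149495044514 racky 58.19255382823711
barTop [0.5473 0.1203 0.044 ] rackx 518.0079469371539 racky 213.78536312358153
barBot [ 0.4846 -0.2221  0.044 ] rackx 515.9113592092842 racky -134.32476817749253
plate top [ 0.4836 -0.0561  0.08  ] rackx 485.9688414000119 racky 28.995393809633747
shoulder front top [ 0.5223 -0.0072  0.09  ] rackx 515.5320581679125 racky 83.83464376668977
yaw -0.18102269853566638
```

Pad measures 40 x 40.5 mm, which checks out. Centre is (0.517, -0.032) and the tool is aligned. Next I close the fingers while descending to a hover.

drive_tool(
  rows=[
    [0,-1,10,0,0,0,-1],
    [-1,-1,25,0,0,0,-1],
    [-1,-1,45,0,0,0,-1],
    [-1,-1,65,0,0,0,-1],
    [-1,-1,85,0,0,0,-1],
    [-1,-1,100,0,0,0,-1],
    [-1,-1,105,0,0,0,-1],
    [-1,-1,105,0,0,0,-1],
    [-1,-1,105,0,0,0,-1],
  ],
  squeeze=20,
)

```text
clock: 2.58
eef_pos: [0.5184, -0.0283, 0.1447]
orientation: [-0.0, 0.767, 0.641, -0.0]
contact_force: [-0.8, -0.2, 0.3]
width: 0.0376
```

Run:
```python
from h import *
togo([.5184,-.0264,.084],-.178);print(state()['width'])
cv2.imwrite("pics/w2.png",get_image("wrist")[:,:,::-1])
```

```text
t 2.5833 pos [ 0.5184 -0.0283  0.1447] shift mm [ 1.9 -0.3 60.7] turn [-0.01  0.   -0.05] q [-0.1  -0.18  1.9   0.    1.43  0.08] F [-0.8 -0.2  0.3]
0.037567175809550726
```

View pics/w2.png

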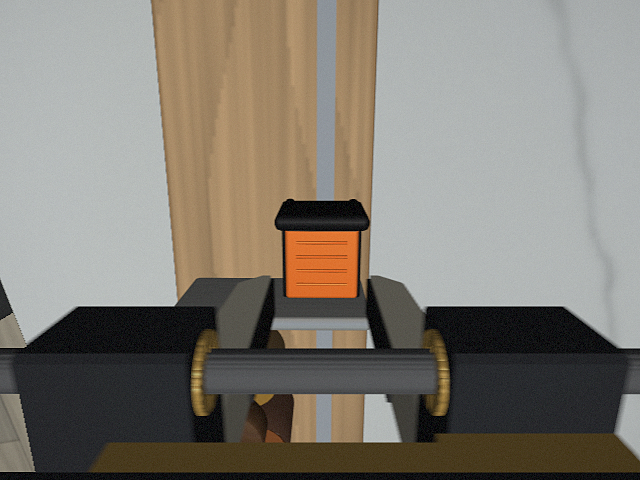

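The fingers are still closing (38 mm) and centred on the pad. I'll let them shut, then descend.

drive_tool(
  rows=[
    [1,0,5,0,0,0,-1],
    [2,0,8,0,0,0,-1],
    [2,0,8,0,0,0,-1],
    [2,0,8,0,0,0,-1],
    [2,0,8,0,0,0,-1],
    [2,0,8,0,0,0,-1],
    [2,0,8,0,0,0,-1],
  ],
)

```text
clock: 3.22
eef_pos: [0.5189, -0.0259, 0.1368]
orientation: [0.0, 0.767, 0.641, 0.0]
contact_force: [-0.5, -0.3, 0.6]
width: 0.0003
```

Run:
```python
from h import *
togo([.5184,-.0264,.084],-.178);print(state()['width'])
cv2.imwrite("pics/w3.png",get_image("wrist")[:,:,::-1])
```

```text
t 3.2167 pos [ 0.5189 -0.0259  0.1368] shift mm [-0.6 -0.4 52.8] turn [ 0.01 -0.   -0.01] q [-0.1  -0.18  1.9   0.    1.42  0.08] F [-0.5 -0.3  0.6]
0.00034922342298298394
```

View pics/w3.png

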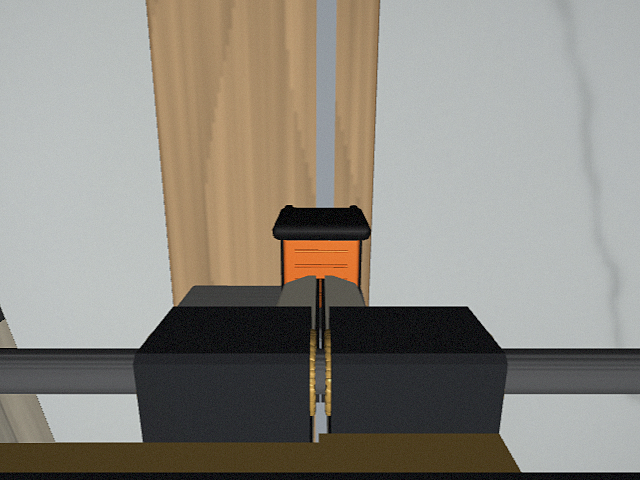

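Fingers are shut and over the pad. Pressing down now.

drive_tool(
  rows=[
    [0,0,10,0,0,0,-1],
    [0,0,22,0,0,0,-1],
    [0,0,34,0,0,0,-1],
    [0,0,43,0,0,0,-1],
    [0,0,46,0,0,0,-1],
    [0,0,49,0,0,0,-1],
    [0,0,52,0,0,0,-1],
    [0,0,53,0,0,0,-1],
    [0,0,53,0,0,0,-1],
  ],
)

```text
clock: 4.02
eef_pos: [0.5188, -0.0259, 0.0839]
orientation: [-0.0, 0.767, 0.641, -0.0]
contact_force: [-3.3, 1.3, 6.2]
width: 0.0004
```

Run:
```python
from h import *
togo([.5184,-.0264,.083],-.178);print(state()['width'])
```

```text
t 4.0167 pos [ 0.5188 -0.0259  0.0839] shift mm [-0.6 -0.3  0.9] turn [-0.01  0.   -0.01] q [-0.1  -0.14  1.96  0.    1.32  0.08] F [-3.3  1.3  6.2]
0.00036950009099731063
```

Up-force is 6.2 N with the tip at 59 mm, so the pad is about 7 mm down. Pushing along tool x (rack +y).

drive_tool(
  rows=[
    [3,0,0,0,0,0,-1],
    [7,0,0,0,0,0,-1],
    [11,0,0,0,0,0,-1],
    [15,0,0,0,0,0,-1],
    [20,0,0,0,0,0,-1],
    [25,0,0,0,0,0,-1],
    [30,0,0,0,0,0,-1],
    [30,0,0,0,0,0,-1],
  ],
)

```text
clock: 4.68
eef_pos: [0.5245, 0.0042, 0.0843]
orientation: [0.0, 0.767, 0.642, 0.0]
contact_force: [-3.0, 3.0, 6.4]
width: 0.0004
```

Run:
```python
from h import *
togo([.5184,-.0264,.083],-.178)
cv2.imwrite("pics/w4.png",get_image("wrist")[:,:,::-1])
```

```text
t 4.6833 pos [0.5245 0.0042 0.0843] shift mm [-31.2  -0.6   1.3] turn [ 0.04 -0.01  0.01] q [-0.04 -0.12  1.95  0.    1.32  0.14] F [-3.   3.   6.4]
```

View pics/w4.png

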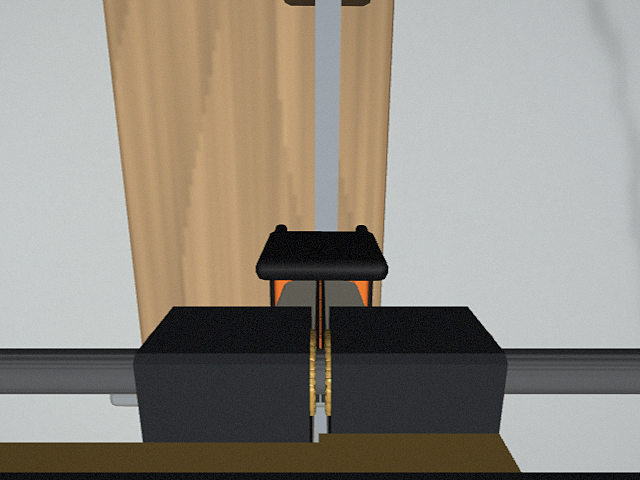

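The stop is riding along with the fingers and the pad is still down. Continuing.

drive_tool(
  rows=[
    [5,0,0.5,0,0,0,-1],
    [11,0,0.5,0,0,0,-1],
    [18,0,0.5,0,0,0,-1],
    [25,0,0.5,0,0,0,-1],
    [32,0,0.5,0,0,0,-1],
    [39,0,0.5,0,0,0,-1],
    [46,0,0.5,0,0,0,-1],
    [52,0,0.5,0,0,0,-1],
    [58,0,0.5,0,0,0,-1],
    [63,0,0.5,0,0,0,-1],
    [65,0,0.5,0,0,0,-1],
    [65,0,0.5,0,0,0,-1],
  ],
)

```text
clock: 5.73
eef_pos: [0.5364, 0.0681, 0.084]
orientation: [0.0, 0.767, 0.642, 0.001]
contact_force: [-0.3, 1.8, 5.0]
width: 0.0003
```

Run:
```python
from h import *
togo([.5184,-.0264,.083],-.178)
cv2.imwrite("pics/w5.png",get_image("wrist")[:,:,::-1])
```

```text
t 5.7333 pos [0.5364 0.0681 0.084 ] shift mm [-96.2  -1.    1. ] turn [ 0.1  -0.03  0.01] q [ 0.08 -0.09  1.91  0.    1.32  0.26] F [-0.3  1.8  5. ]
```

View pics/w5.png

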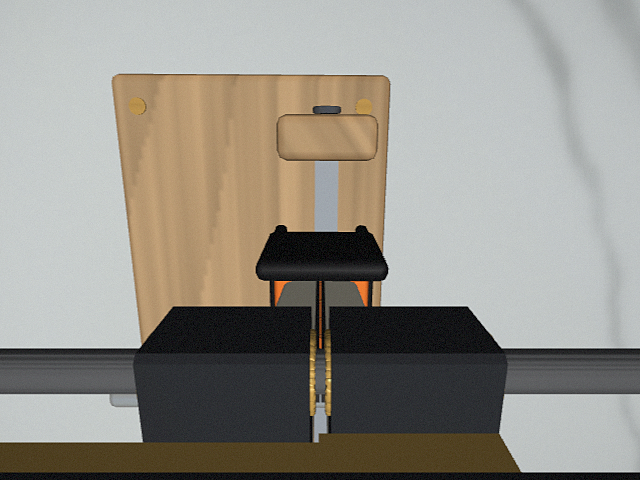

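The shoulder at row 232 is now about 30 mm from the end post. I'll push on and then slow down.

drive_tool(
  rows=[
    [4,0,0.3,0,0,0,-1],
    [9,0,0.3,0,0,0,-1],
    [14,0,0.3,0,0,0,-1],
    [18,0,0.3,0,0,0,-1],
    [21,0,0.3,0,0,0,-1],
    [23,0,0.3,0,0,0,-1],
    [24,0,0.3,0,0,0,-1],
    [24,0,0.3,0,0,0,-1],
  ],
)

```text
clock: 6.45
eef_pos: [0.5407, 0.0914, 0.0838]
orientation: [0.001, 0.767, 0.641, 0.001]
contact_force: [0.7, 0.8, 5.9]
width: 0.0005
```

Run:
```python
from h import *
togo([.5184,-.0264,.083],-.178)
cv2.imwrite("pics/w6.png",get_image("wrist")[:,:,::-1])
```

```text
t 6.45 pos [0.5407 0.0914 0.0838] shift mm [-119.9   -1.1    0.8] turn [ 0.11 -0.02  0.  ] q [ 0.12 -0.07  1.9  -0.    1.31  0.3 ] F [0.7 0.8 5.9]
```

View pics/w6.png

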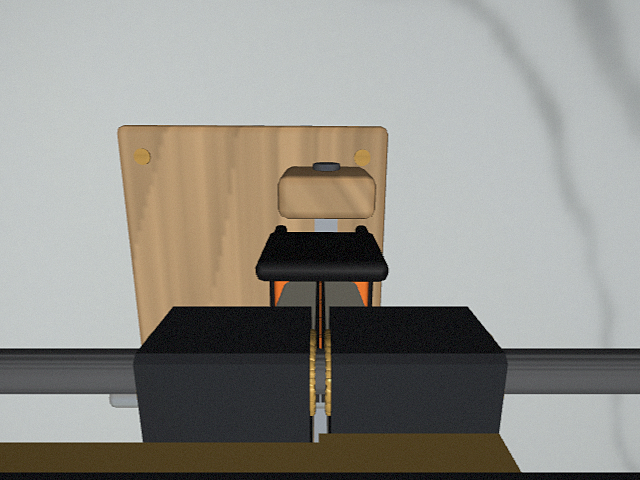

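drive_tool(
  rows=[
    [2,0,0.2,0,0,0,-1],
    [4,0,0.2,0,0,0,-1],
    [6,0,0.2,0,0,0,-1],
    [8,0,0.2,0,0,0,-1],
    [10,0,0.2,0,0,0,-1],
    [10,0,0.2,0,0,0,-1],
  ],
)

```text
clock: 7.0
eef_pos: [0.5424, 0.101, 0.0835]
orientation: [0.001, 0.767, 0.641, 0.0]
contact_force: [-0.3, -2.0, 6.6]
width: 0.0001
```

Run:
```python
from h import *
togo([.5184,-.0264,.083],-.178)
cv2.imwrite("pics/w7.png",get_image("wrist")[:,:,::-1])
```

```text
t 7.0 pos [0.5424 0.101  0.0835] shift mm [-129.6   -1.     0.6] turn [ 0.1   0.01 -0.01] q [ 0.14 -0.06  1.89 -0.    1.31  0.32] F [-0.3 -2.   6.6]
```

View pics/w7.png

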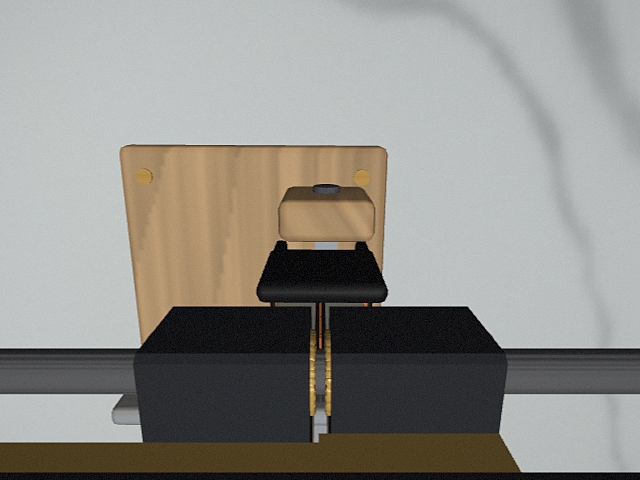

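The shoulder has moved back toward the fingers in the picture. So friction had been dragging the stop, and it now appears to be held, probably at its end. I'll confirm by pushing the shoulder itself.

drive_tool(
  rows=[
    [1,0,0.2,0,0,0,-1],
    [2,0,0.2,0,0,0,-1],
    [3,0,0.2,0,0,0,-1],
    [4,0,0.2,0,0,0,-1],
    [5,0,0.2,0,0,0,-1],
    [5,0,0.2,0,0,0,-1],
  ],
)

```text
clock: 7.55
eef_pos: [0.5426, 0.102, 0.0834]
orientation: [0.003, 0.768, 0.641, -0.003]
contact_force: [-10.5, -40.2, 14.4]
width: 0.0007
```

Run:
```python
from h import *
togo([.5184,-.0264,.083],-.178)
cv2.imwrite("pics/w8.png",get_image("wrist")[:,:,::-1])
```

```text
t 7.55 pos [0.5426 0.102  0.0834] shift mm [-130.7   -0.9    1.5] turn [ 0.04  0.48 -0.07] q [ 0.14 -0.06  1.89 -0.01  1.32  0.33] F [-10.5 -40.2  14.4]
```

View pics/w8.png

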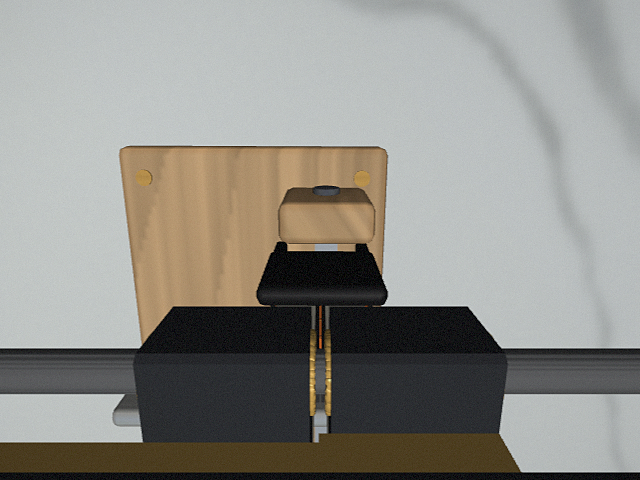

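Wrist force is 40 N with the stop blocked while the pad is fully down (tip at 58 mm). I'll relieve the force, keep the pad pressed, and check the travel from the picture.

drive_tool(
  rows=[
    [-3,0,0,0,0,0,-1],
    [-5,0,0,0,0,0,-1],
    [-5,0,0,0,0,0,-1],
  ],
)

```text
clock: 7.85
eef_pos: [0.5423, 0.1007, 0.0835]
orientation: [0.001, 0.767, 0.641, 0.001]
contact_force: [-1.4, -2.1, 6.9]
width: 0.0005
```

Run:
```python
from h import *
togo([.5184,-.0264,.083],-.178)
s=state();im=get_image("wrist")[:,:,::-1];cv2.imwrite("pics/w9.png",im);np.savez("w9.npz",p=s['eef_pos'],q=s['orientation'])
cv2.imwrite("pics/side9.png",get_image("side")[:,:,::-1])
cv2.imwrite("pics/w9z.png",cv2.resize(im[130:320,220:420],None,fx=3,fy=3,interpolation=cv2.INTER_CUBIC))
w1=cv2.imread("pics/w1.png");cv2.imwrite("pics/w1z.png",cv2.resize(w1[170:280,200:370],None,fx=4.5,fy=4.5,interpolation=cv2.INTER_CUBIC))
sd=cv2.imread("pics/side9.png");cv2.imwrite("pics/side9z.png",cv2.resize(sd[190:330,280:400],None,fx=4.2,fy=4.2,interpolation=cv2.INTER_CUBIC))
```

```text
t 7.85 pos [0.5423 0.1007 0.0835] shift mm [-129.3   -1.     0.4] turn [ 0.1  -0.02 -0.04] q [ 0.14 -0.06  1.89 -0.    1.31  0.32] F [-1.4 -2.1  6.9]
```

View pics/w9z.png

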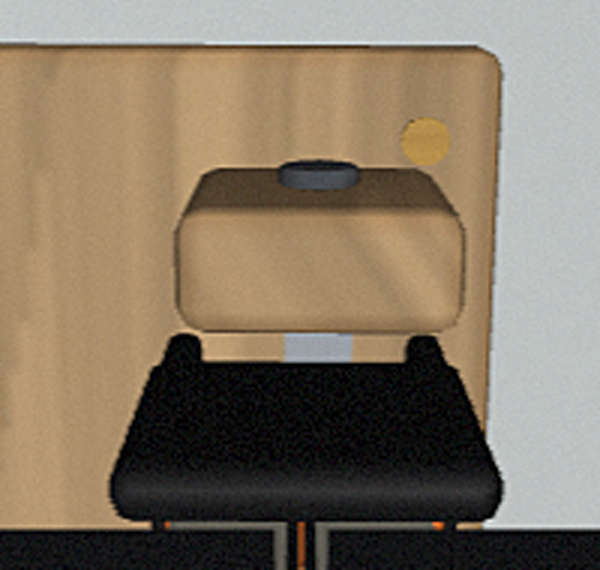

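View pics/w1z.png

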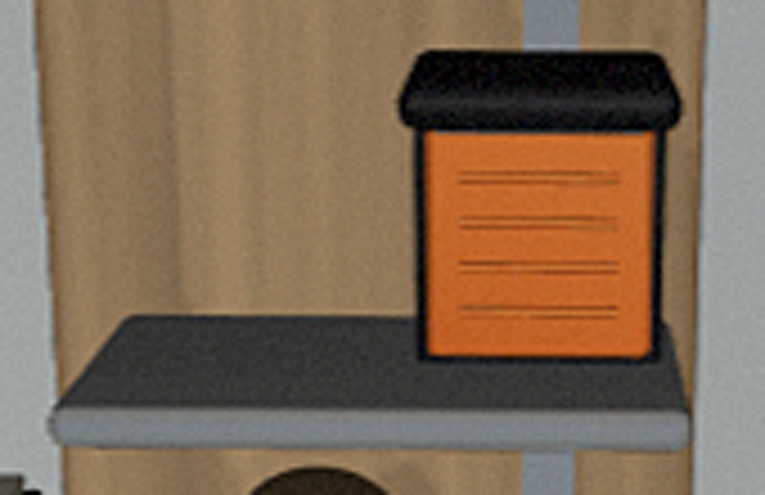

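View pics/side9z.png

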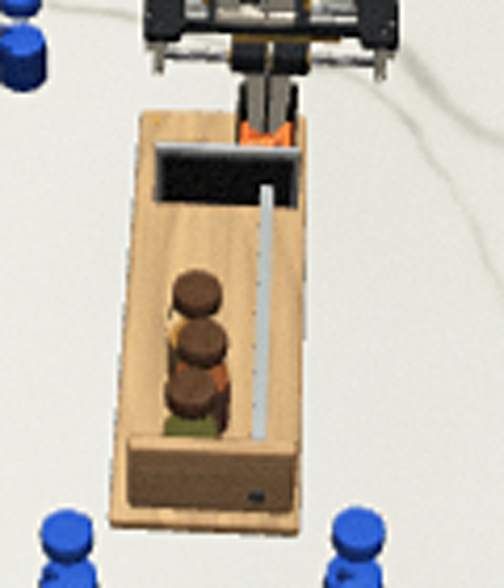

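Run:
```python
from h import *
yaw=-.178
ry=np.array([-np.sin(yaw),np.cos(yaw),0])
a=np.load("w1.npz");b=np.load("w9.npz")
for z in(.082,.086,.09):
    A=wpl(320,198.9,a['p'],a['q'],z)@ry;B=wpl(320,303.3,b['p'],b['q'],z)@ry
    print(z,'shoulder front',A,B,'moved',B-A)
print('bar/post meet',wpl(323,14,a['p'],a['q'],.044)@ry,[ (z,wpl(326,240.5,b['p'],b['q'],z)@ry) for z in(.014,.03,.044)])
print('peg back',[ (z,wpl(281,242,b['p'],b['q'],z)@ry) for z in(.03,.05,.06,.08)])
```

```text
0.082 shoulder front 0.0825999863473344 0.20183951977358683 moved 0.11923953342625243
0.086 shoulder front 0.08330006425763917 0.20361724187842778 moved 0.12031717762078861
0.09 shoulder front 0.08400014216794396 0.20539496398326876 moved 0.1213948218153248
bar/post meet 0.21533863813222784 [(0.014, np.float64(0.20667818756860395)), (0.03, np.float64(0.21112442673327123)), (0.044, np.float64(0.21501488600235508))]
peg back [(0.03, np.float64(0.2104147761971219)), (0.05, np.float64(0.21604553983084307)), (0.06, np.float64(0.21886092164770365)), (0.08, np.float64(0.22449168528142482))]
```

Shoulder front is at 204 mm and 8 mm thick, so its back is at 212 mm against the post at 215 mm, and the bumpers close that gap. Travel was about 120 mm, starting at roughly 20 mm. It is at the post, so I'm lifting clear.

drive_tool(
  rows=[
    [-1,0,-2,0,0,0,-1],
    [-1,0,-6,0,0,0,-1],
    [-1,0,-12,0,0,0,-1],
    [-1,0,-25,0,0,0,-1],
    [-1,0,-45,0,0,0,-1],
    [-1,0,-70,0,0,0,-1],
    [-1,0,-100,0,0,0,-1],
    [-1,0,-130,0,0,0,-1],
    [-1,0,-150,0,0,0,-1],
    [-1,0,-160,0,0,0,-1],
    [-1,0,-160,0,0,0,-1],
    [-1,0,-160,0,0,0,-1],
  ],
)

```text
clock: 8.95
eef_pos: [0.5414, 0.1001, 0.242]
orientation: [-0.0, 0.767, 0.641, -0.0]
contact_force: [-0.2, -0.1, -0.7]
width: 0.0004
```

Run:
```python
from h import *
togo([.5184,-.0264,.083],-.178)
s=state();im=get_image("wrist")[:,:,::-1];cv2.imwrite("pics/w10.png",im)
sd=get_image("side")[:,:,::-1];cv2.imwrite("pics/side10z.png",cv2.resize(sd[150:400,250:450],None,fx=2.4,fy=2.4,interpolation=cv2.INTER_CUBIC))
h=cv2.cvtColor(im.copy(),cv2.COLOR_BGR2HSV);m=cv2.inRange(h,(3,180,120),(14,255,255));k,l,st,c=cv2.connectedComponentsWithStats(m)
i=1+st[1:,4].argmax();x,y,w,hh=st[i,:4];print(st[i])
p,q=s['eef_pos'],s['orientation'];ry=np.array([np.sin(.178),np.cos(.178),0])
for z in(.058,.066):
  L,R=wpl(x,y+hh/2,p,q,z),wpl(x+w,y+hh/2,p,q,z);print(z,'pad width',np.linalg.norm(L-R),'racky',wpl(x+w/2,y+hh/2,p,q,z)@ry,'travel from',wpl(320,223.9,*[np.load("w1.npz")[k] for k in 'pq'],.066)@ry)
```

```text
t 8.95 pos [0.5414 0.1001 0.242 ] shift mm [-1.285e+02 -1.000e-01  1.590e+02] turn [-0.02  0.01 -0.01] q [ 0.14 -0.16  1.71  0.    1.59  0.31] F [-0.2 -0.1 -0.7]
[ 296  212   52   49 2414]
0.058 pad width 0.04140197531609436 racky 0.17731908099909544 travel from 0.0598607936251631
0.066 pad width 0.04038284385562325 racky 0.17946511718378638 travel from 0.0598607936251631
```

View pics/w10.png

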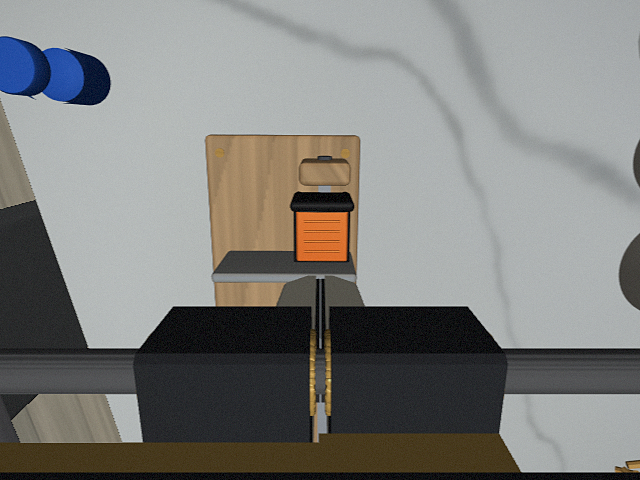

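View pics/side10z.png

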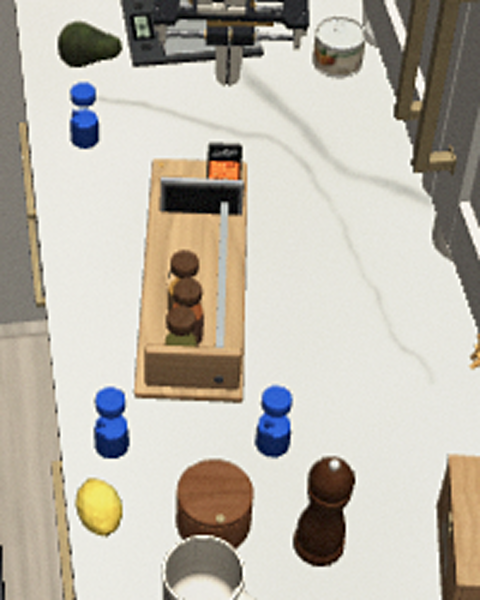

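The stop is at the post and the pad is up (width matches 40 mm at z=66). The jars are upright and everything else is in place. The gripper hangs free about 130 mm above the rack. Handing in.

```bash
python3 -c "
from bench import *
print(close_job())"
```

```text
the job is handed in; nothing more can be done
None
```

I pressed the release pad down with the closed fingertips and pushed the stop back along its bar until it hit the end post. Then I lifted straight clear and handed the job in at about 9 s. No verdict was reported.

- **Press:** the pad went down about 7–8 mm, with 6–7 N pushing up on the fingers.
- **Travel:** the stop moved about 120 mm, as measured in the wrist pictures. I couldn't read the joint value. I judged the stop fully back because it would not move further at about 40 N with the pad fully down. The back of the shoulder measured about 3–4 mm short of the post; the bumpers appear to fill that gap.
- **After lifting:** the pad looked up again, because its width measured 40.4 mm when taken at 66 mm height. The jars were upright, the avocado, lemon and mill looked undisturbed, and the force on the tool was about zero.

One thing differed from what I expected. For most of the way, friction on the pad dragged the stop along, and the fingers only met the shoulder at the very end. No checks failed.

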